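# Test the conveyor's emergency stop and reset it

## Robot

A 6-joint arm with a two-finger parallel gripper is mounted at the origin on a cart in front of the work surface, level with it; the furniture and walls round the work are solid. World frame = base frame: x ahead of the robot, y to its left, z up, the work surface at z = 0. Lengths are in mm, angles in degrees, forces in N, time in s.
With the tool pointing down it reaches from about 375 to 975 mm from the base axis. Payload 3.8 kg.
Tool frame: the origin (TCP) lies at the very end of the fingers, on their centre line; the grasp point (between the pads) lies 19 mm behind it; x points along the fingers, y is the direction in which the jaws open and shut, and the axes are right-handed (so a half turn about x gives the same grasp; the last joint's range is limited). The gripper opens to 85 mm and grips with 20 to 120 N. Pads are 22 mm wide; open, the fingers measure 114 mm over their backs; the gripper's body (76 mm by 85 mm) begins 54 mm behind the grasp point. The pads swing forward as they close: fully open they stand 13 mm farther back than shut.
Start: joints at [63.26, 15.12, 91.902, -0, 72.978, -2.114], TCP at [281.262, 613.604, 231.28] pointing down, gripper open.
Joint ranges: [-150.88, 150.88], [-54.13, 125.18], [17.81, 147.31], [-75.09, 255.09], [0, 152.58], [-146.25, 146.25]. Speed limits (degrees/s): [147.25, 147.25, 180, 180, 180, 180].

## Interface

Orientations are given as [roll, pitch, yaw] about the fixed x, y, z axes, in that order (R = Rz(yaw) Ry(pitch) Rx(roll)).
In Python, from rig import env gives the robot as it stands.
- The arm moves only by the tool step_arm, never from a script. Its argument "plan" is a list of rows, each an object of numbers: "dx", "dy", "dz": the shift along the tool's x, y, z in cm; "wx", "wy", "wz": the turn, a rotation vector about the tool's x, y, z in rad; "hand": the opening, from -1 (shut) to 1 (fully open), so that 0 is half open. In form: [{"dx": .., "dy": .., "dz": .., "wx": .., "wy": .., "wz": .., "hand": ..}, ...]. A call has 1 to 12 rows; each row shifts and turns the commanded pose from where the row before left it, along the tool's axes as they then stand; what a row does not reach is not made up. A row lasts 1/8 s, in which the tool goes at most 62.5 mm and 10.7 degrees, less where a joint would pass 70% of its speed; a pose out of reach is approached as far as the arm can. A call with a gripper value outside its range is refused whole. The fingers move at their own pace and stop on an object; the grip force is fixed at half the most. Time passes only in rows, so rows that do not move let the fingers close. It gives the time, the measured TCP pose, the force and the opening at its end, in the units of the state.
- env.state(): the state, without advancing time (a new reading comes with each control period).
- env.camera(name): name is "scene" or "top" or "wrist"; returns a dict with "img" (480x640x3 uint8, blue, green, red), "fx", "fy", "cx", "cy" (pixels), "k1" (the pictures are not rectified: a ray, as slopes to the right and down, at radius r is drawn at 1 + k1 r^2 times it, then the intrinsics apply), "world_to_cam" (4x4, takes a point from world to camera coordinates). Camera axes: x right, y up, looking along -z (the intrinsics and any distortion apply to the point x, -y, -z); pixel columns grow to the right and rows downward; lengths in mm; the calibration is good to about 2 mm. A picture is of the moment at which its call begins. There is no depth.
- env.close_job(): hands the job in, once; it reports no verdict.
Trained networks look in the newest picture that a camera, given by its name, has taken for a name from the list of things; names that differ only in an ending like _2 or _b are one class to them, and where a whole thing is asked for, a point or a joint stands for the part that bears it (a point fixed in the world has none). Each returns a list of dicts, best first, with "confidence" (0 to 1); they miss things now and then, are a little off and sometimes report something else, mostly with a low value. They report only what shows in the picture. A call takes as long as a camera call. They do not tell look-alikes from the thing itself.
- env.search_frame(camera, query): "pixel" ([column, row] in pixels, amid what is visible of it).
- env.regions_of(camera, query): "pixels" (480x640 bool, what is visible of it) and "pixel" ([column, row] in pixels, amid what is visible of it).
- env.landmark_of(camera, query): "pixel" ([column, row] in pixels: a listed point, or the origin of a listed thing).
The state is a dict: "clock": time; "q": joint angles; "joint_vel": joint speeds; "joint_efforts": joint torques, N m; "ee_pos": TCP position; "tcp_rot": TCP orientation; "contact_force": force on the tool from outside, world axes, zero at the start; "wrist_torque": the same for the moment, N m; "gripper_width": finger opening in mm.
Only numpy, scipy, OpenCV 4.12 (cv2) and the standard library are available. Lean on these libraries where they do the work, as an engineer would, in place of code of your own. Each camera call takes 0.05 s, during which the arm holds its last target.

## Task

Test the conveyor's emergency stop: with the fingertips gently push the big red mushroom button on the yellow box in until it latches, and take your hand off so that one sees it stay in. Then push its wing round clockwise (seen from above) with a fingertip until the button springs back out, and last press the green reset button right down and let it come up again. Pinch, strike and lift nothing, do not press the white button, do not press the green one while the red one is in, and leave the gauge block, the screwdriver and the tape roll where they are.

Things in the scene. Friction and masses are not known exactly. Their poses are not given: they have to be found in the camera images.
- estop_box: Emergency-stop station, fixed to the bench: yellow box 84 x 84 mm, its top 62 mm above the bench, on a grey 108 x 60 mm foot, with the red mushroom button on top. Origin: centre of its underside, straight below the button's vertical axis; z up; y along the button's wing when untwisted.
- stop_top (a point): Middle of the top of the red button's wing, on the button's vertical axis, 108 mm above the bench when the button is out; it moves and turns with the button; its y axis lies along the wing. The button is a red disc 60 mm across and 10 mm thick (disc top 20 mm below this point) with an upright wing across it, 58 mm long, 12 mm thick and 20 mm high above the disc. Its underside is 16 mm above the box when out.
- wing_end (a point): A point in the wing near its +y end: 26 mm from the button's axis along the wing, 8 mm below the wing's top. It moves with the button. Twisted clockwise from above, this end goes towards the +x side of the yellow box, the opposite end towards its -x side.
- stop_press (a joint): How far the red button is pushed down, m: 0 out, end stop 0.008. Pushed past about 0.0065 it latches and rests at about 0.006 when let go; a push of some 6 N does it. A spring (about 3 N) lifts it out when the latch is released.
- stop_twist (a joint): Clockwise turn of the red button (seen from above), rad: 0 to end stop 0.9. A weak spring (0.02 to 0.05 N m) turns it back to 0 when let go. When latched, a turn past about 0.4 releases the latch and the whole button rises 6 mm, so a fingertip beside the wing should keep 8 mm or more above the disc.
- green_box: Grey box 60 x 60 x 40 mm fixed to the bench with the green reset button on top. Origin: centre of its underside, below the button's axis. It and the white button's box swap places at random.
- green_button_top (a point): Centre of the green button's top face, 62 mm above the bench when up; button 32 mm across, moves straight down.
- green_button (a joint): How far the green button is pushed down, m: 0 up, 0.006 fully down; it springs back. About 5 N pushes it fully down.
- white_box: The same grey box with a white button (not to be pressed). Origin: centre of its underside.
- white_button (a joint): How far the white button is pushed down, m: 0 up, 0.006 fully down.
- gauge_block: Loose light-grey gauge block 36 x 80 x 32 mm with two pins, on the robot's side of the yellow box. Origin: centre of its underside.
- screwdriver_red: Loose screwdriver with a red handle, 160 x 25 x 25 mm, lying on the bench at the front left. Origin: centre of its underside.
- tape_amber: Loose roll of amber tape, 84 mm across, 19 mm high, lying flat at the front right. Origin: centre of its underside.
Not all that is in view belongs to the job. Leave any purple or turquoise look-alike of the green_box alone.

How it is judged:
By the outcome, as a careful person would: the job done as asked, in the order asked, and still so for the second after the job is handed in, with the robot touching nothing.
It also fails if it takes over 43 s, if anything falls off the work surface, if the arm or the gripper's body presses on something with over 40 N, if the wrist force passes 120 N, or if a joint passes its speed limit or range.

## Working session

There is one attempt and no reset: what is moved stays moved. The work goes in short steps, Python scripts to look and compute and a tool call to move; the robot and the scene stay as the last step left them, time stands still between calls to the robot, and variables do not carry over. Pictures are saved under pics/ and viewed, and the job is handed in when it is done.

Besides the shell and the picture viewer there is one more tool, called after ">>>" as name(argument=value, ...) on one line, values as JSON. step_arm: Moves the arm, as the interface text tells. Its arguments: {"type":"object","properties":{"plan":{"type":"array","items":{"type":"object","properties":{"dx":{"type":"number"},"dy":{"type":"number"},"dz":{"type":"number"},"wx":{"type":"number"},"wy":{"type":"number"},"wz":{"type":"number"},"hand":{"type":"number"}}}}},"required":["plan"]}

```bash
mkdir -p pics; ls; cat > h.py <<'E'
from rig import env
import numpy as np, cv2
def snap(n,f):
    c=env.camera(n); cv2.imwrite('pics/'+f,c['img']); return c
def ray(c,p):
    u=np.array([(p[0]-c['cx'])/c['fx'],(p[1]-c['cy'])/c['fy']]); 
    d=u.copy()
    for _ in range(30): d=u/(1+c['k1']*(d@d))
    M=np.array(c['world_to_cam']);R=M[:3,:3];t=M[:3,3]
    return -R.T@t, R.T@np.array([d[0],-d[1],-1.])
def onz(c,p,z):
    o,d=ray(c,p); return o+d*(z-o[2])/d[2]
def proj(c,P):
    M=np.array(c['world_to_cam']);q=M[:3,:3]@np.array(P,float)+M[:3,3]
    s=np.array([q[0],-q[1]])/-q[2]; s=s*(1+c['k1']*(s@s))
    return s*[c['fx'],c['fy']]+[c['cx'],c['cy']]
E
python3 - <<'E'
from h import *
print(env.state())
for n in ('top','scene'):
    c=snap(n,n+'0.png')
    o,d=ray(c,(320,240)); print(n,o,d)
    for q,z in (('stop_top',108),('wing_end',100),('estop_box',0),('green_button_top',62),('green_box',0),('white_box',0),('gauge_block',0),('screwdriver_red',0),('tape_amber',0)):
        for r in env.landmark_of(n,q)[:3]:
            print(q,np.round(r['pixel']),round(r['confidence'],2),np.round(onz(c,r['pixel'],z),1))
E
```

```text
pics
{'clock': 0.0, 'q': array([ 6.32591625e+01,  1.51698157e+01,  9.19831585e+01,  6.60182171e-04,
        7.29796420e+01, -2.11386777e+00]), 'joint_vel': array([-0.09046979, -0.0155964 , -0.10236816, -0.02331679,  0.03777437,
       -0.01977679]), 'joint_efforts': array([-5.84941481e-04, -5.15115058e+01, -3.67309105e+01,  1.19549309e-04,
        1.29284133e-02,  3.06501022e-06]), 'ee_pos': array([280.93014049, 612.92431575, 229.93638548]), 'tcp_rot': array([ -92.38640571,   89.86738227, -117.01356936]), 'contact_force': array([ 0.01380632, -0.64060269,  1.36175243]), 'wrist_torque': array([0.02862339, 0.03855699, 0.01920961]), 'gripper_width': 85.48534809283905}
top [ 249.45996708   38.1725092  1275.19457496] [ 0.16226656  0.01065968 -0.98725371]
stop_top [378. 186.] 0.95 [556.3 -73.5 108. ]
stop_top [362. 187.] 0.38 [555.  -39.5 108. ]
wing_end [364. 187.] 0.62 [557.  -44.8 100. ]
estop_box [372. 198.] 0.92 [555.9 -68.8   0. ]
green_button_top [155. 221.] 0.72 [497.3 414.1  62. ]
green_button_top [210. 229.] 0.67 [477.6 292.8  62. ]
green_button_top [272. 226.] 0.57 [481.8 156.8  
[... 388 characters left out ...]
8.59073816] [ 0.57603876  0.58259883 -0.57341493]
wing_end [364. 243.] 0.6 [563.2 -41.7 100. ]
estop_box [370. 289.] 0.95 [556.6 -71.3   0. ]
green_button_top [395. 406.] 0.59 [ 325.4 -312.7   62. ]
green_button_top [210. 191.] 0.57 [506.4 415.1  62. ]
green_button_top [270. 236.] 0.56 [481.6 153.1  62. ]
green_box [303. 234.] 0.9 [596.9 175.3   0. ]
green_box [212. 215.] 0.89 [497.  405.5   0. ]
green_box [238. 234.] 0.86 [487.9 287.2   0. ]
white_box [456. 362.] 0.58 [ 512.9 -305.9    0. ]
gauge_block [339. 307.] 0.73 [473.  -61.9   0. ]
screwdriver_red [197. 258.] 0.79 [364.1 275.8   0. ]
tape_amber [393. 405.] 0.63 [ 364.6 -283.4    0. ]
tape_amber [456. 361.] 0.35 [ 514.4 -304.5    0. ]
```

View pics/top0.png

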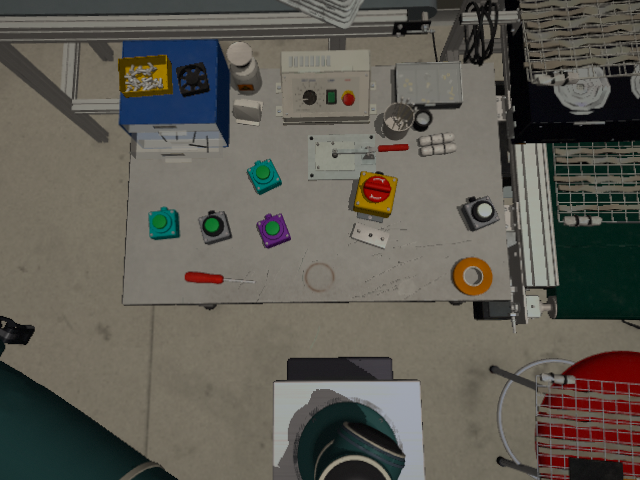

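View pics/scene0.png

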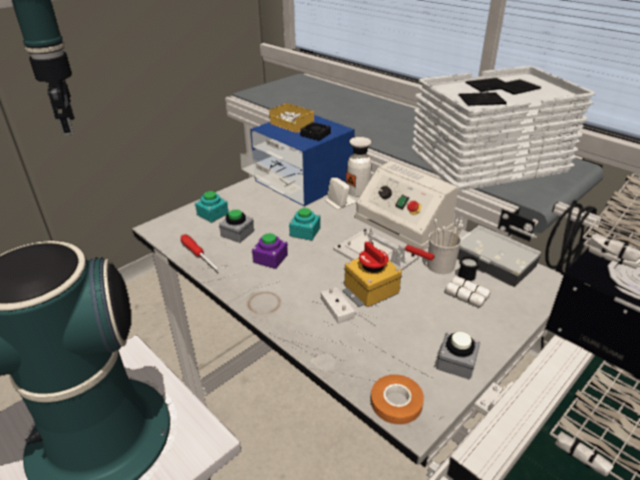

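```bash
python3 - <<'E'
import cv2,numpy as np
a=cv2.imread('pics/top0.png');b=cv2.imread('pics/scene0.png')
A=cv2.resize(a[140:260,130:290],(800,600),interpolation=2);cv2.imwrite('pics/c1.png',A)
B=cv2.resize(a[150:260,330:430],(480,528),interpolation=2)
C=cv2.resize(b[200:330,300:420],(320,347),interpolation=2)
o=np.zeros((528,800,3),np.uint8);o[:,:480]=B;o[:347,480:]=C;cv2.imwrite('pics/c2.png',o)
E
```

```text
(no output)
```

View pics/c1.png

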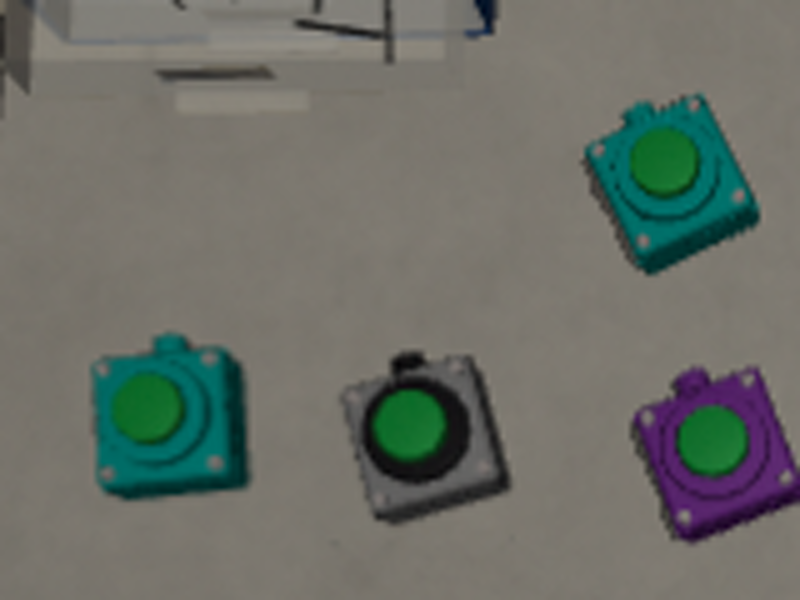

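View pics/c2.png

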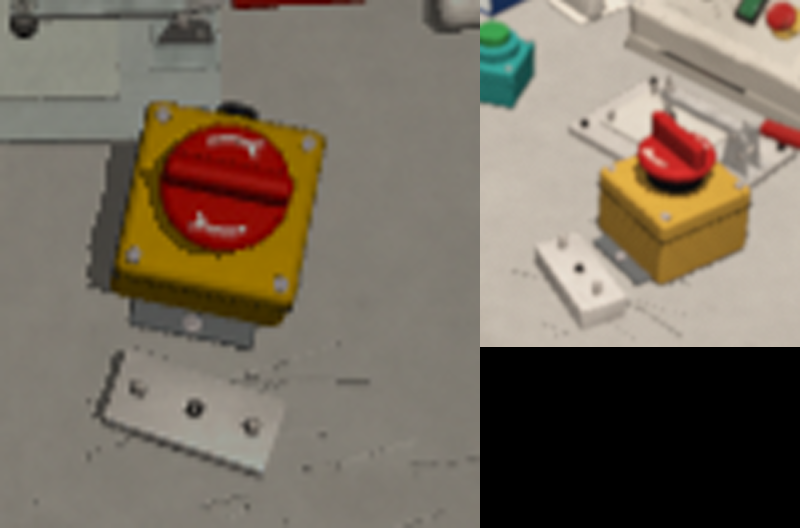

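The real green reset is on the grey box at top px (210,229). Its look-alikes are teal at (264,176) and (163,223) and purple at (272,230). The white button is at (483,210). The red mushroom is on the yellow box at (377,187), and the red knob on the controller at (348,98) is not it. Next I refine the e-stop and green poses.

```bash
python3 - <<'E'
from h import *
from scipy.spatial.transform import Rotation as Ro
s=env.state(); R=Ro.from_euler('xyz',s['tcp_rot'],degrees=True).as_matrix(); print(np.round(R,3))
for n in ('top','scene'):
    c=env.camera(n); hsv=cv2.cvtColor(c['img'],cv2.COLOR_BGR2HSV)
    for q,z in (('stop_press',90),('estop_box',62),('green_button',62),('gauge_block',32)):
        for r in env.regions_of(n,q)[:4]:
            m=r['pixels'].astype(np.uint8); 
            if m.sum()<20: continue
            (cn,_)=cv2.findContours(m,0,2); k=max(cn,key=cv2.contourArea)
            P=np.array([onz(c,p[0],z)[:2] for p in k],np.float32)
            print(n,q,round(r['confidence'],2),np.round(r['pixel']),m.sum(),cv2.minAreaRect(P))
    # yellow mask for box, 
    m=cv2.inRange(hsv,(18,120,60),(32,255,255)); 
    if n=='top':
        m[:,:340]=0;m[:,420:]=0;m[:160]=0
        m[240:]=0
        k=np.concatenate(cv2.findContours(m,0,1)[0]); 
        P=np.array([onz(c,p[0],62)[:2] for p in k],np.float32); print('yellow',cv2.minAreaRect(P))
        g=cv2.inRange(hsv,(50,100,60),(70,255,255)); nn,l,st,ce=cv2.connectedComponentsWithStats(g)
        for i in range(1,nn):
            if st[i,4]>60: print('green',ce[i],st[i],onz(c,ce[i],62))
        rd=(cv2.inRange(hsv,(0,120,60),(8,255,255))|cv2.inRange(hsv,(172,120,60),(180,255,255)));rd[:,:350]=0;rd[:,405:]=0;rd[:165]=0;rd[215:]=0
        nn,l,st,ce=cv2.connectedComponentsWithStats(rd)
        for i in range(1,nn):
            if st[i,4]>60: print('red',ce[i],st[i],onz(c,ce[i],90))
E
```

```text
[[ 0.     0.417  0.909]
 [ 0.     0.909 -0.417]
 [-1.     0.     0.   ]]
top stop_press 0.6 [377. 190.] 545 ((553.864501953125, -73.42158508300781), (55.892112731933594, 53.3477783203125), 88.8426284790039)
top estop_box 0.59 [374. 193.] 1770 ((547.0384521484375, -71.04814910888672), (84.87257385253906, 112.03164672851562), 77.1494369506836)
top green_button 0.66 [271. 228.] 180 ((477.2091369628906, 156.10411071777344), (30.762758255004883, 31.394786834716797), 89.99706268310547)
top green_button 0.63 [212. 224.] 160 ((486.60797119140625, 287.6448059082031), (28.841402053833008, 29.377450942993164), 45.57903289794922)
top green_button 0.6 [478. 212.] 902 ((506.749267578125, -293.7827453613281), (71.26537322998047, 67.59317779541016), 20.626222610473633)
top green_button 0.59 [265. 171.] 165 ((605.9742431640625, 176.50143432617188), (31.516347885131836, 30.108911514282227), 88.9560546875)
top gauge_block 0.65 [373. 236.] 586 ((462.4382019042969, -59.388160705566406), (78.38540649414062, 38.03619384765625), 70.17789459228516)
yellow ((549.9685668945312, -71.26271057128906), (83.4714279
[... 811 characters left out ...]

scene estop_box 0.62 [374. 256.] 545 ((581.0897827148438, -46.047203063964844), (81.11521911621094, 64.69551086425781), 85.3555679321289)
scene estop_box 0.48 [234. 214.] 116 ((483.73272705078125, 284.6163024902344), (43.07274627685547, 30.380943298339844), 62.19297409057617)
scene green_button 0.64 [234. 216.] 117 ((484.06201171875, 284.69659423828125), (41.304988861083984, 30.219446182250977), 52.313377380371094)
scene green_button 0.52 [269. 236.] 131 ((474.9029235839844, 151.297607421875), (39.055946350097656, 28.2132568359375), 49.182960510253906)
scene gauge_block 0.66 [340. 306.] 736 ((450.3840026855469, -75.73924255371094), (97.10324096679688, 43.836517333984375), 68.89099884033203)
```

>>> step_arm(plan=[{"dy":-1.5,"dz":1.6,"hand":-1},{"dy":-3.6,"dz":3.8,"hand":-1},{"dy":-3.6,"dz":3.8,"hand":-1},{"dy":-3.6,"dz":3.8,"hand":-1},{"dy":-3.6,"dz":3.8,"hand":-1},{"dy":-3.6,"dz":3.8,"hand":-1},{"dy":-3.6,"dz":3.8,"hand":-1},{"dy":-3.6,"dz":3.8,"hand":-1},{"dy":-3.6,"dz":3.8,"hand":-1},{"dy":-3.6,"dz":3.8,"hand":-1},{"dy":-3.6,"dz":3.8,"hand":-1},{"dy":-3.6,"dz":3.8,"hand":-1}])

```text
schema error: expected keys dx, dy, dz, wx, wy, wz, hand
```

>>> step_arm(plan=[{"dx":0,"dy":-1.5,"dz":1.6,"wx":0,"wy":0,"wz":0,"hand":-1},{"dx":0,"dy":-3.6,"dz":3.8,"wx":0,"wy":0,"wz":0,"hand":-1},{"dx":0,"dy":-3.6,"dz":3.8,"wx":0,"wy":0,"wz":0,"hand":-1},{"dx":0,"dy":-3.6,"dz":3.8,"wx":0,"wy":0,"wz":0,"hand":-1},{"dx":0,"dy":-3.6,"dz":3.8,"wx":0,"wy":0,"wz":0,"hand":-1},{"dx":0,"dy":-3.6,"dz":3.8,"wx":0,"wy":0,"wz":0,"hand":-1},{"dx":0,"dy":-3.6,"dz":3.8,"wx":0,"wy":0,"wz":0,"hand":-1},{"dx":0,"dy":-3.6,"dz":3.8,"wx":0,"wy":0,"wz":0,"hand":-1},{"dx":0,"dy":-3.6,"dz":3.8,"wx":0,"wy":0,"wz":0,"hand":-1},{"dx":0,"dy":-3.6,"dz":3.8,"wx":0,"wy":0,"wz":0,"hand":-1},{"dx":0,"dy":-3.6,"dz":3.8,"wx":0,"wy":0,"wz":0,"hand":-1},{"dx":0,"dy":-3.6,"dz":3.8,"wx":0,"wy":0,"wz":0,"hand":-1}])

```text
clock: 3.0
ee_pos: [504.3, 56.6, 231.5]
tcp_rot: [3.3, 90.0, -21.3]
contact_force: [0.5, 1.2, -0.2]
gripper_width: -0.2
```

>>> step_arm(plan=[{"dx":0,"dy":-3.3,"dz":3.4,"wx":0,"wy":0,"wz":0,"hand":-1},{"dx":0,"dy":-3.3,"dz":3.4,"wx":0,"wy":0,"wz":0,"hand":-1},{"dx":0,"dy":-3.2,"dz":3.3,"wx":0,"wy":0,"wz":0,"hand":-1},{"dx":1,"dy":0,"dz":0,"wx":-0.1,"wy":0,"wz":0,"hand":-1},{"dx":1,"dy":0,"dz":0,"wx":-0.1,"wy":0,"wz":0,"hand":-1},{"dx":0,"dy":0,"dz":0,"wx":0,"wy":0,"wz":0,"hand":-1}])

```text
clock: 3.75
ee_pos: [554.0, -72.8, 210.3]
tcp_rot: [-169.3, 89.9, 177.5]
contact_force: [-0.8, -0.3, 0.1]
gripper_width: -0.1
```

```bash
python3 - <<'E'
from h import *
s=env.state(); print(s['clock'],s['ee_pos'],s['tcp_rot'],s['contact_force'])
c=snap('wrist','w1.png'); print(ray(c,(320,240)))
for q,z in (('stop_top',108),('wing_end',100),('estop_box',0)):
    for r in env.landmark_of('wrist',q)[:2]: print(q,r['pixel'],r['confidence'],onz(c,r['pixel'],z))
E
```

```text
3.75 [553.95367448 -72.78011437 210.25722729] [-169.25323654   89.86167213  177.46481213] [-0.8462383  -0.30739631  0.05089013]
(array([485.32590411, -56.2709416 , 351.89256037]), array([ 0.27464577, -0.07475522, -0.9586881 ]))
stop_top [324.7, 237.5] 0.94 [554.24560393 -71.91118302 108.        ]
wing_end [364.4, 240.2] 0.94 [564.5045765  -46.76502444 100.        ]
wing_end [321.9, 206.7] 0.66 [535.52531001 -69.38679449 100.        ]
estop_box [324.3, 206.5] 0.79 [555.778557  -72.4017192   0.       ]
```

View pics/w1.png

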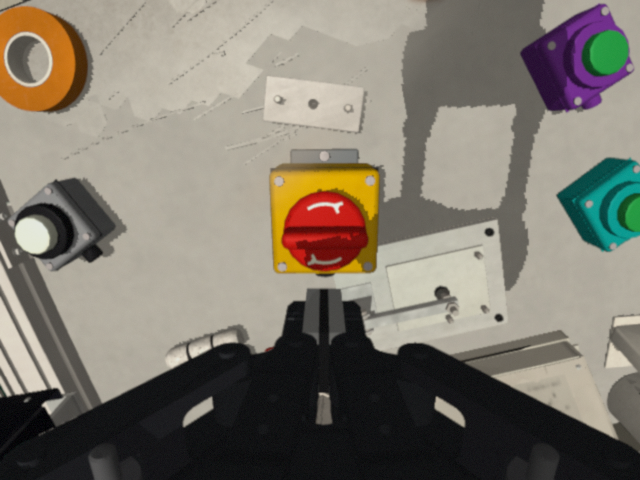

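The wrist view shows the red button under the fingers at (325,240), with the wing lying horizontal in the image and so aligned with tool y. Yellow box, red disc, wing with white arrows: it's the right one. Now I descend onto the wing.

>>> step_arm(plan=[{"dx":3,"dy":0,"dz":0.05,"wx":0,"wy":0,"wz":0,"hand":-1},{"dx":3,"dy":0,"dz":0,"wx":0,"wy":0,"wz":0,"hand":-1},{"dx":2.3,"dy":0,"dz":0,"wx":0,"wy":0,"wz":0,"hand":-1},{"dx":1.0,"dy":0,"dz":0,"wx":0,"wy":0,"wz":0,"hand":-1},{"dx":0.3,"dy":0,"dz":0,"wx":0,"wy":0,"wz":0,"hand":-1},{"dx":0.2,"dy":0,"dz":0,"wx":0,"wy":0,"wz":0,"hand":-1},{"dx":0.2,"dy":0,"dz":0,"wx":0,"wy":0,"wz":0,"hand":-1}])

```text
clock: 4.82
ee_pos: [556.9, -72.3, 112.3]
tcp_rot: [2.7, 89.9, -10.5]
contact_force: [-0.3, -0.4, 0.5]
gripper_width: -0.1
```

>>> step_arm(plan=[{"dx":0.2,"dy":0,"dz":-0.1,"wx":0,"wy":0,"wz":0,"hand":-1},{"dx":0.2,"dy":0,"dz":0,"wx":0,"wy":0,"wz":0,"hand":-1},{"dx":0.2,"dy":0,"dz":0,"wx":0,"wy":0,"wz":0,"hand":-1},{"dx":0.0,"dy":0,"dz":0,"wx":0,"wy":0,"wz":0,"hand":-1}])

```text
clock: 5.32
ee_pos: [555.2, -71.9, 105.7]
tcp_rot: [5.4, 90.0, -7.8]
contact_force: [-1.7, -0.3, 4.2]
gripper_width: 0.1
```

Contact, about 4 N. I continue in small steps.

>>> step_arm(plan=[{"dx":0.15,"dy":0,"dz":0,"wx":0,"wy":0,"wz":0,"hand":-1},{"dx":0.15,"dy":0,"dz":0,"wx":0,"wy":0,"wz":0,"hand":-1},{"dx":0,"dy":0,"dz":0,"wx":0,"wy":0,"wz":0,"hand":-1}])

```text
clock: 5.7
ee_pos: [555.1, -71.9, 101.9]
tcp_rot: [1.0, 90.0, -12.1]
contact_force: [0.8, 0.4, 0.8]
gripper_width: 0.0
```

>>> step_arm(plan=[{"dx":0.1,"dy":0,"dz":0,"wx":0,"wy":0,"wz":0,"hand":-1},{"dx":0,"dy":0,"dz":0,"wx":0,"wy":0,"wz":0,"hand":-1}])

```text
clock: 5.95
ee_pos: [555.1, -71.9, 101.4]
tcp_rot: [-2.6, 90.0, -15.7]
contact_force: [0.4, -0.5, 3.1]
gripper_width: -0.1
```

>>> step_arm(plan=[{"dx":0.1,"dy":0,"dz":0,"wx":0,"wy":0,"wz":0,"hand":-1},{"dx":0.05,"dy":0,"dz":0,"wx":0,"wy":0,"wz":0,"hand":-1},{"dx":0,"dy":0,"dz":0,"wx":0,"wy":0,"wz":0,"hand":-1}])

```text
clock: 6.32
ee_pos: [555.1, -71.9, 100.0]
tcp_rot: [0.3, 90.0, -12.9]
contact_force: [-0.9, 0.5, 4.8]
gripper_width: -0.0
```

>>> step_arm(plan=[{"dx":0.1,"dy":0,"dz":0,"wx":0,"wy":0,"wz":0,"hand":-1},{"dx":0,"dy":0,"dz":0,"wx":0,"wy":0,"wz":0,"hand":-1}])

```text
clock: 6.58
ee_pos: [555.3, -72.0, 99.9]
tcp_rot: [2.8, 90.0, -10.4]
contact_force: [-4.0, 1.2, 9.3]
gripper_width: 0.0
```

Position stopped at z≈100, so the button is at its end stop. I lift off and look.

>>> step_arm(plan=[{"dx":-0.3,"dy":0,"dz":0,"wx":0,"wy":0,"wz":0,"hand":-1},{"dx":-0.7,"dy":0,"dz":0,"wx":0,"wy":0,"wz":0,"hand":-1},{"dx":-2,"dy":0,"dz":0,"wx":0,"wy":0,"wz":0,"hand":-1},{"dx":-2,"dy":0,"dz":0,"wx":0,"wy":0,"wz":0,"hand":-1},{"dx":-2,"dy":0,"dz":0,"wx":0,"wy":0,"wz":0,"hand":-1},{"dx":0,"dy":0,"dz":0,"wx":0,"wy":0,"wz":0,"hand":-1},{"dx":0,"dy":0,"dz":0,"wx":0,"wy":0,"wz":0,"hand":-1}])

```text
clock: 7.45
ee_pos: [554.3, -71.8, 167.7]
tcp_rot: [-176.2, 89.9, 170.7]
contact_force: [0.4, 0.3, 0.9]
gripper_width: 0.1
```

```bash
python3 - <<'E'
from h import *
s=env.state(); print(s['clock'],s['ee_pos'],s['contact_force'])
c=snap('wrist','w2.png'); 
for q,z in (('stop_top',102),('wing_end',94)):
    for r in env.landmark_of('wrist',q)[:2]: print(q,r['pixel'],r['confidence'],onz(c,r['pixel'],z))
d=snap('scene','s2.png')
a=cv2.imread('pics/scene0.png')[210:310,320:420];b=d['img'][210:310,320:420]
cv2.imwrite('pics/cmp2.png',cv2.resize(np.hstack([a,b]),(800,400),interpolation=2))
E
```

```text
7.45 [554.34551869 -71.81589253 167.74132397] [0.36287119 0.28686405 0.89035092]
stop_top [324.7, 255.2] 0.77 [554.48234675 -70.97132537 102.        ]
wing_end [369.1, 254.8] 0.89 [562.81149494 -46.26530329  94.        ]
wing_end [323.0, 215.6] 0.28 [533.85736885 -67.13552902  94.        ]
```

View pics/cmp2.png

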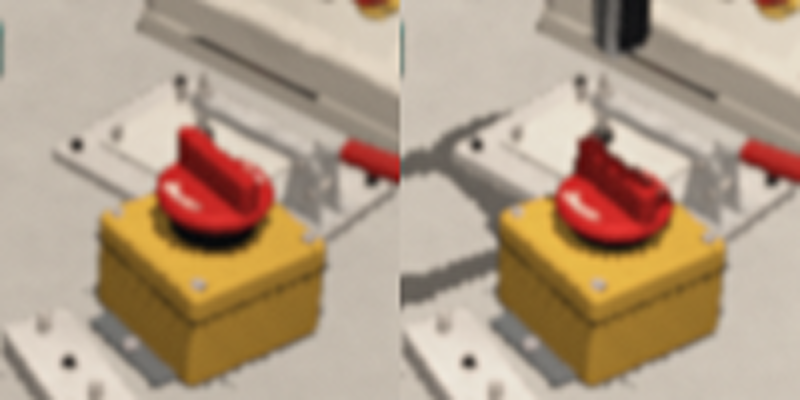

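View pics/w2.png

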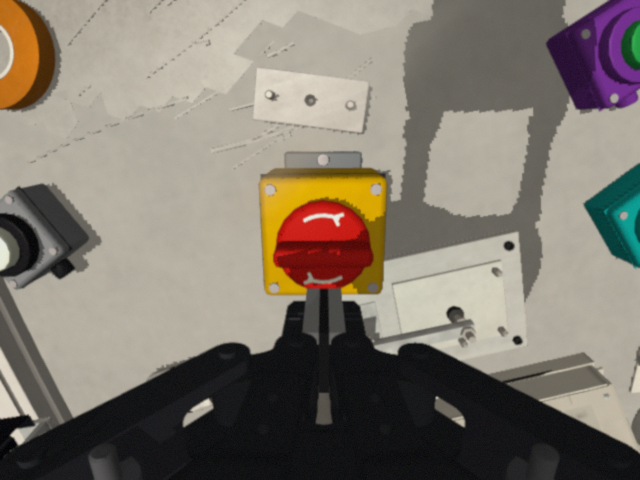

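It is latched: in the scene crop the dark gap under the disc has gone with the hand off. Now I go beside the wing's +y end, on its -x side.

>>> step_arm(plan=[{"dx":0,"dy":1.4,"dz":-1.2,"wx":0,"wy":0,"wz":0,"hand":-1},{"dx":0,"dy":1.4,"dz":-1.2,"wx":0,"wy":0,"wz":0,"hand":-1},{"dx":2.5,"dy":0,"dz":0,"wx":0,"wy":0,"wz":0,"hand":-1},{"dx":2.5,"dy":0,"dz":0,"wx":0,"wy":0,"wz":0,"hand":-1},{"dx":1.3,"dy":0,"dz":0,"wx":0,"wy":0,"wz":0,"hand":-1},{"dx":0.7,"dy":0,"dz":0,"wx":0,"wy":0,"wz":0,"hand":-1},{"dx":0,"dy":0,"dz":0,"wx":0,"wy":0,"wz":0,"hand":-1},{"dx":0,"dy":0,"dz":0,"wx":0,"wy":0,"wz":0,"hand":-1}])

```text
clock: 8.65
ee_pos: [538.8, -39.3, 99.7]
tcp_rot: [6.2, 89.9, -6.9]
contact_force: [0.4, 0.4, 0.4]
gripper_width: -0.1
```

```bash
python3 - <<'E'
from h import *
s=env.state(); print(s['clock'],s['ee_pos'],s['contact_force'])
c=snap('wrist','w3.png');d=snap('scene','s3.png')
cv2.imwrite('pics/cmp3.png',np.hstack([cv2.resize(c['img'][150:350,220:420],(400,400)),cv2.resize(d['img'][210:310,320:420],(400,400),interpolation=2)]))
E
```

```text
8.65 [538.82948069 -39.26380741  99.72986989] [0.3758093  0.37442158 0.3874996 ]
```

View pics/cmp3.png

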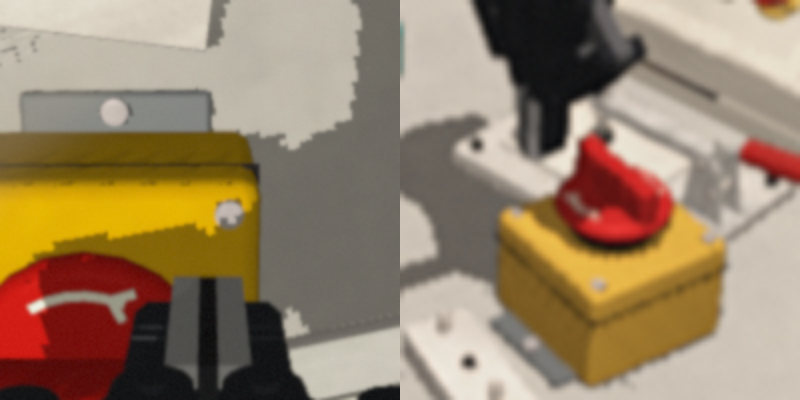

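>>> step_arm(plan=[{"dx":0.25,"dy":-0.3,"dz":0,"wx":0,"wy":0,"wz":0,"hand":-1},{"dx":0.25,"dy":0,"dz":0,"wx":0,"wy":0,"wz":0,"hand":-1},{"dx":0,"dy":0,"dz":0.3,"wx":0,"wy":0,"wz":0,"hand":-1},{"dx":0,"dy":0,"dz":0.2,"wx":0,"wy":0,"wz":0,"hand":-1},{"dx":0,"dy":0,"dz":0.2,"wx":0,"wy":0,"wz":0,"hand":-1},{"dx":0,"dy":0,"dz":0.2,"wx":0,"wy":0,"wz":0,"hand":-1},{"dx":0,"dy":0,"dz":0,"wx":0,"wy":0,"wz":0,"hand":-1}])

```text
clock: 9.62
ee_pos: [546.0, -44.0, 93.8]
tcp_rot: [166.6, 90.0, 153.4]
contact_force: [-1.5, 1.1, 0.1]
gripper_width: 0.1
```

>>> step_arm(plan=[{"dx":-0.05,"dy":0,"dz":0.2,"wx":0,"wy":0,"wz":0,"hand":-1},{"dx":0,"dy":0,"dz":0.2,"wx":0,"wy":0,"wz":0,"hand":-1},{"dx":0,"dy":0,"dz":0.2,"wx":0,"wy":0,"wz":0,"hand":-1},{"dx":0,"dy":0,"dz":0.1,"wx":0,"wy":0,"wz":0,"hand":-1},{"dx":0,"dy":0,"dz":0,"wx":0,"wy":0,"wz":0,"hand":-1}])

```text
clock: 10.25
ee_pos: [553.1, -45.8, 94.4]
tcp_rot: [-27.3, 90.0, -40.5]
contact_force: [-1.4, 2.6, -0.1]
gripper_width: -0.3
```

```bash
python3 - <<'E'
from h import *
s=env.state(); print(s['clock'],s['ee_pos'],s['contact_force'])
c=snap('wrist','w4.png');d=snap('scene','s4.png')
cv2.imwrite('pics/cmp4.png',np.hstack([cv2.resize(c['img'][150:350,220:420],(400,400)),cv2.resize(d['img'][210:310,320:420],(400,400),interpolation=2)]))
E
```

```text
10.25 [553.11778081 -45.84141212  94.35288771] [-1.38116416  2.5577155  -0.09102652]
```

View pics/cmp4.png

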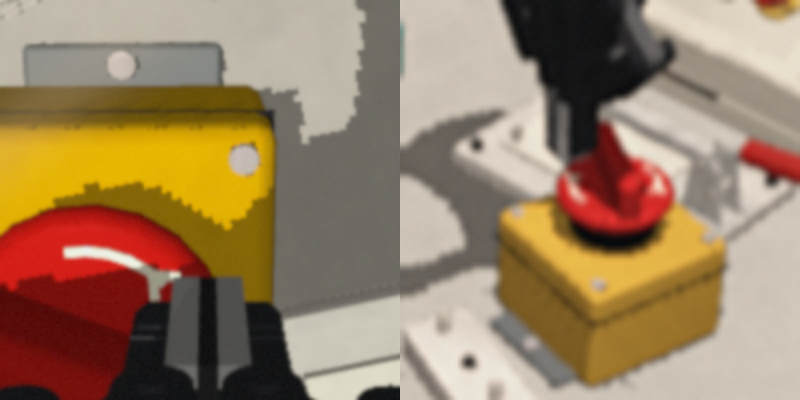

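The button is turned and the dark neck under the disc shows again, so it has popped up. I back off and check.

>>> step_arm(plan=[{"dx":0,"dy":0,"dz":-0.5,"wx":0,"wy":0,"wz":0,"hand":-1},{"dx":0,"dy":0.2,"dz":-0.7,"wx":0,"wy":0,"wz":0,"hand":-1},{"dx":0,"dy":0.2,"dz":-1.0,"wx":0,"wy":0,"wz":0,"hand":-1},{"dx":-3,"dy":0,"dz":0,"wx":0,"wy":0,"wz":0,"hand":-1},{"dx":-4,"dy":0,"dz":0,"wx":0,"wy":0,"wz":0,"hand":-1},{"dx":-2,"dy":0,"dz":0,"wx":0,"wy":0,"wz":0,"hand":-1},{"dx":0,"dy":0,"dz":0,"wx":0,"wy":0,"wz":0,"hand":-1}])

```text
clock: 11.22
ee_pos: [533.7, -37.0, 186.6]
tcp_rot: [4.0, 89.7, -9.2]
contact_force: [0.2, 0.6, -0.5]
gripper_width: -0.1
```

```bash
python3 - <<'E'
from h import *
s=env.state(); print(s['clock'],s['ee_pos'],s['tcp_rot'],s['contact_force'])
d=snap('scene','s5.png');c=snap('top','t5.png')
a=cv2.imread('pics/scene0.png')[210:310,320:420]
cv2.imwrite('pics/cmp5.png',cv2.resize(np.hstack([a,d['img'][210:310,320:420]]),(800,400),interpolation=2))
from scipy.spatial.transform import Rotation as Ro
R=Ro.from_euler('xyz',s['tcp_rot'],degrees=True).as_matrix(); print(R.round(3))
print('delta to green hover xy in tool cm',(R.T@(np.array([486,288,160])-s['ee_pos']))/10)
E
```

```text
11.225 [533.66016078 -36.96784311 186.56827159] [ 3.96951584 89.71590354 -9.18976568] [ 0.18833764  0.60562237 -0.46179692]
[[ 0.005  0.228  0.974]
 [-0.001  0.974 -0.228]
 [-1.     0.     0.005]]
delta to green hover xy in tool cm [  2.60773245  30.55751969 -12.05206838]
```

View pics/cmp5.png

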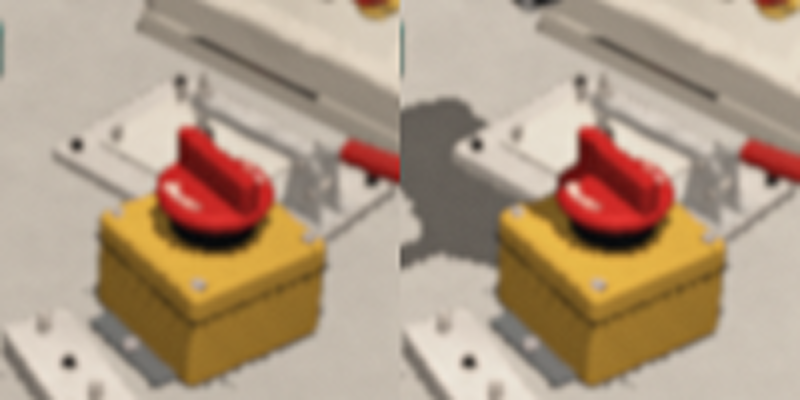

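The red button is out and untwisted, identical to the start. On to the green button.

>>> step_arm(plan=[{"dx":0,"dy":2,"dz":-0.8,"wx":0,"wy":0,"wz":0,"hand":-1},{"dx":0,"dy":4,"dz":-1.6,"wx":0,"wy":0,"wz":0,"hand":-1},{"dx":0,"dy":4,"dz":-1.6,"wx":0,"wy":0,"wz":0,"hand":-1},{"dx":0,"dy":4,"dz":-1.6,"wx":0,"wy":0,"wz":0,"hand":-1},{"dx":0,"dy":4,"dz":-1.6,"wx":0,"wy":0,"wz":0,"hand":-1},{"dx":0,"dy":4,"dz":-1.6,"wx":0,"wy":0,"wz":0,"hand":-1},{"dx":0,"dy":4,"dz":-1.6,"wx":0,"wy":0,"wz":0,"hand":-1},{"dx":0,"dy":3,"dz":-1.1,"wx":0,"wy":0,"wz":0,"hand":-1},{"dx":0,"dy":1.5,"dz":-0.5,"wx":0,"wy":0,"wz":0,"hand":-1},{"dx":0,"dy":0,"dz":0,"wx":0,"wy":0,"wz":0,"hand":-1}])

```text
clock: 12.58
ee_pos: [484.3, 287.5, 183.0]
tcp_rot: [-128.1, 89.9, -141.2]
contact_force: [0.4, 0.7, -0.1]
gripper_width: 0.1
```

```bash
python3 - <<'E'
from h import *
s=env.state(); print(s['clock'],s['ee_pos'],s['tcp_rot'],s['contact_force'])
c=snap('wrist','w6.png')
hsv=cv2.cvtColor(c['img'],cv2.COLOR_BGR2HSV)
g=cv2.inRange(hsv,(50,100,50),(70,255,255)); nn,l,st,ce=cv2.connectedComponentsWithStats(g)
for i in range(1,nn):
    if st[i,4]>200: print('green',ce[i],st[i],onz(c,ce[i],62))
for r in env.landmark_of('wrist','green_button_top')[:3]: print(r['pixel'],r['confidence'],onz(c,r['pixel'],62))
E
```

```text
12.575 [484.33957011 287.53142063 183.00636303] [-128.14758331   89.87285926 -141.22544673] [ 0.37812363  0.7168656  -0.06787944]
green [490.35551075 208.76612903] [ 468  188   46   43 1488] [495.70223653 403.95842086  62.        ]
green [328.26832298 231.79068323] [ 306  209   45   46 1610] [486.50627971 290.38826445  62.        ]
green [149.13537771 259.69483919] [ 129  240   40   41 1337] [477.60344058 159.2568015   62.        ]
[330.4, 233.6] 0.86 [488.12356119 291.54953854  62.        ]
[492.2, 210.6] 0.85 [497.29718425 405.09665589  62.        ]
[149.7, 262.3] 0.79 [479.59156282 158.95867768  62.        ]
```

View pics/w6.png

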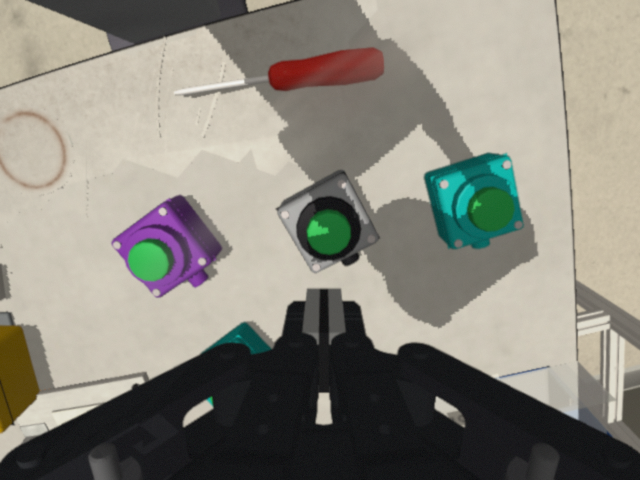

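The grey box with the green button is at (328,232), under the fingers. The purple and teal boxes are on either side, well clear. I descend.

>>> step_arm(plan=[{"dx":2,"dy":0.3,"dz":0.15,"wx":0,"wy":0,"wz":0,"hand":-1},{"dx":3,"dy":0,"dz":0,"wx":0,"wy":0,"wz":0,"hand":-1},{"dx":3,"dy":0,"dz":0,"wx":0,"wy":0,"wz":0,"hand":-1},{"dx":2,"dy":0,"dz":0,"wx":0,"wy":0,"wz":0,"hand":-1},{"dx":0.8,"dy":0,"dz":0,"wx":0,"wy":0,"wz":0,"hand":-1},{"dx":0.4,"dy":0,"dz":0,"wx":0,"wy":0,"wz":0,"hand":-1},{"dx":0,"dy":0,"dz":0,"wx":0,"wy":0,"wz":0,"hand":-1}])

```text
clock: 13.55
ee_pos: [487.6, 290.0, 72.6]
tcp_rot: [38.7, 90.0, 25.6]
contact_force: [-0.3, -0.0, 0.6]
gripper_width: 0.2
```

>>> step_arm(plan=[{"dx":0.4,"dy":0,"dz":0,"wx":0,"wy":0,"wz":0,"hand":-1},{"dx":0.3,"dy":0,"dz":0,"wx":0,"wy":0,"wz":0,"hand":-1},{"dx":0.2,"dy":0,"dz":0,"wx":0,"wy":0,"wz":0,"hand":-1},{"dx":0.2,"dy":0,"dz":0,"wx":0,"wy":0,"wz":0,"hand":-1},{"dx":0.2,"dy":0,"dz":0,"wx":0,"wy":0,"wz":0,"hand":-1},{"dx":0.2,"dy":0,"dz":0,"wx":0,"wy":0,"wz":0,"hand":-1},{"dx":0,"dy":0,"dz":0,"wx":0,"wy":0,"wz":0,"hand":-1}])

```text
clock: 14.42
ee_pos: [487.2, 290.1, 57.5]
tcp_rot: [82.6, 90.0, 69.4]
contact_force: [-1.7, 0.1, 4.3]
gripper_width: -0.4
```

>>> step_arm(plan=[{"dx":0.15,"dy":0,"dz":0,"wx":0,"wy":0,"wz":0,"hand":-1},{"dx":0.1,"dy":0,"dz":0,"wx":0,"wy":0,"wz":0,"hand":-1},{"dx":0,"dy":0,"dz":0,"wx":0,"wy":0,"wz":0,"hand":-1},{"dx":0,"dy":0,"dz":0,"wx":0,"wy":0,"wz":0,"hand":-1}])

```text
clock: 14.92
ee_pos: [487.3, 290.2, 56.0]
tcp_rot: [60.6, 90.0, 47.5]
contact_force: [-3.6, -1.1, 11.2]
gripper_width: 0.0
```

The button is bottomed at z=56.0 with 11 N, so it is fully down. I lift off.

>>> step_arm(plan=[{"dx":-0.3,"dy":0,"dz":0,"wx":0,"wy":0,"wz":0,"hand":-1},{"dx":-0.7,"dy":0,"dz":0,"wx":0,"wy":0,"wz":0,"hand":-1},{"dx":-3,"dy":0,"dz":0,"wx":0,"wy":0,"wz":0,"hand":-1},{"dx":-4,"dy":0,"dz":0,"wx":0,"wy":0,"wz":0,"hand":-1},{"dx":-4,"dy":0,"dz":0,"wx":0,"wy":0,"wz":0,"hand":-1},{"dx":-2,"dy":0,"dz":0,"wx":0,"wy":0,"wz":0,"hand":-1},{"dx":0,"dy":0,"dz":0,"wx":0,"wy":0,"wz":0,"hand":-1},{"dx":0,"dy":0,"dz":0,"wx":0,"wy":0,"wz":0,"hand":-1}])

```text
clock: 15.92
ee_pos: [486.2, 289.5, 192.8]
tcp_rot: [-138.6, 89.8, -151.8]
contact_force: [0.0, 0.2, -0.1]
gripper_width: -0.4
```

```bash
python3 - <<'E'
from h import *
s=env.state(); print(s['clock'],s['ee_pos'],s['contact_force'])
d=snap('scene','s7.png')
a=cv2.imread('pics/scene0.png');f=lambda i,y,x,n:cv2.resize(i[y:y+n,x:x+n],(400,300),interpolation=2)
b=d['img']
cv2.imwrite('pics/cmp7.png',np.vstack([np.hstack([f(a,190,190,90),f(b,190,190,90)]),np.hstack([f(a,210,320,100),f(b,210,320,100)])]))
c=env.camera('wrist')
hsv=cv2.cvtColor(c['img'],cv2.COLOR_BGR2HSV)
g=cv2.inRange(hsv,(50,100,50),(70,255,255)); nn,l,st,ce=cv2.connectedComponentsWithStats(g)
for i in range(1,nn):
    if st[i,4]>200: print('green',ce[i],st[i],onz(c,ce[i],62))
E
```

```text
15.925 [486.15667159 289.46850819 192.78541936] [ 0.03274295  0.17955232 -0.11541396]
green [482.73132184 204.67744253] [ 461  185   44   41 1392] [495.867569   404.12898207  62.        ]
green [325.29536424 227.27019868] [ 304  205   44   45 1510] [486.63535194 290.3288235   62.        ]
green [151.78492063 254.51904762] [ 132  235   39   40 1260] [477.58817599 159.25923517  62.        ]
```

View pics/cmp7.png

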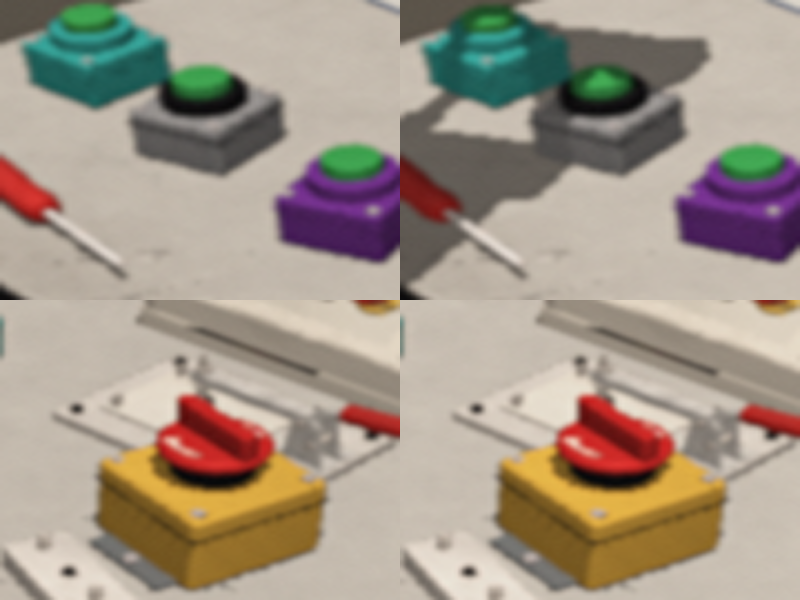

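Both buttons are up as at the start, and the loose things seen here are unmoved. I hand in.

```bash
python3 -c "
from h import *
print(env.close_job())"
```

```text
the job is handed in; nothing more can be done
None
```

I finished the e-stop test in the order asked and handed the job in; the last clock reading was about 16 s of the 43 s allowed. No verdict was reported.

- **Red button pressed:** I pressed it with the closed fingertips until it stopped at z ≈ 100, with about 9 N. With the hand lifted to z ≈ 168, the picture showed it still in.
- **Wing turned:** I pushed the +y end clockwise with about 3 N until the button sprang out. After I backed off, the scene picture matched the start, with the button out and untwisted.
- **Green button pressed:** This was the one on the grey box, not the purple or turquoise look-alikes. I pushed it to z = 56.0, which is its full 6 mm of travel, with about 11 N. In the pictures after release it was up again.

**Last checks:** the contact force was about zero, the hand was clear at z ≈ 193, and the gauge block and screwdriver looked unmoved where the final crops showed them. I never went near the white button or the tape roll, but I did not measure them again at the end.

**Disagreements:** the first network estimate for the green button in the top view was about 10 mm off its colour centroid. I used the centroid, and the wrist view agreed with it to within a few millimetres. While I pressed the red button, the force dipped to about 0.8 N at z ≈ 102. I took that as the latch and pressed on to the end stop to be sure.

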